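# Chock the rocking assembly fixture

## Task

The white assembly fixture rocks, because the foot under its blue-marked corner hangs in the air. Press down on the blue-marked corner until you feel it dip, then push the orange wedge along the mat, thin end first, under that foot until it is snug, without jacking the fixture up, and press the blue-marked corner again, firmly (about 12 N, held for a second), to prove that it no longer gives. Only push and press with the fingers: pick nothing up, do not shove or pound the fixture, leave the bottle, screwdriver and green board alone, and finish with the wedge in place and the fixture level.

Things in the scene. Friction and masses are not known exactly. Their poses are not given: they have to be found in the camera images.
- fixture: white box fixture, 3 kg, level, housing 190 (x) x 165 (y) mm, flat top 52 mm above the undersides of its four rubber feet (centres at x +-75, y +-65). Black block (78 mm high) on its middle, steel post (105 mm) at far right. Origin: centre, at the feet's undersides; z up, x away from the robot, y left. Pressing the corner above the loose foot with 5 to 7 N tips it about the two neighbouring feet
- corner (a point): the point to press: the blue round mark (26 mm across) on the fixture's flat top at its near left corner, straight above the loose foot
- loose_foot (a point): centre of the underside of the loose foot (18 mm diameter, fixture x -75, y +65 mm); it hangs 5 to 9 mm above the mat until pressed. It lies 98 mm from the diagonal line about which the fixture tips
- wedge: loose orange plastic wedge, 90 g, 80 mm long (x), 40 mm wide (y); its thickness is 2 mm at the thin end (x = +40 mm) and grows evenly to 18 mm at the upright thick end face (x = -40 mm). Origin: centre of its underside, which lies on the mat; z up. It starts between the robot and the loose foot, thin end roughly towards the foot
- mat: thin pinkish mat fixed on the bench, 420 (x) x 600 (y) mm, 3 mm thick; origin: centre of its underside, on the bench top. The wedge slides on its top
- bottle: small amber bottle, 36 mm diameter, 75 mm high, standing on the mat; origin: centre of its underside. Leave alone
- driver: screwdriver with yellow handle, 160 mm long, lying on the mat along its x axis; leave alone
- board: small green circuit board, 50 x 45 mm, 10 mm high with its parts, lying on the mat; leave alone
- plate: fixed aluminium plate on the mat, on which the other three feet stand; its corner under the loose foot is cut away, from the near side to the plate's x = 0 and from y = +12 mm to open on the left (+y), so that the wedge passes. Origin: on its top face, about under the fixture's centre; axes as the fixture's
Mind the look-alikes: they are no part of the job. What is meant by the wedge is not purple, turquoise or yellow, and is the larger of those in its own colour.

How it is judged:
By the outcome, as a careful person would: the job done as asked, in the order asked, and still so for the second after the job is handed in, with the robot touching nothing.
It also fails if it takes over 72 s, if anything falls off the work surface, if the arm or the gripper's body presses on something with over 40 N, if the wrist force passes 120 N, or if a joint passes its speed limit or range.

## Robot

A 7-joint arm with a two-finger parallel gripper is mounted at the origin on the work surface. World frame = base frame: x ahead of the robot, y to its left, z up, the work surface at z = 0. Lengths are in mm, angles in rad, forces in N, time in s.
With the tool pointing down it reaches from about 350 to 775 mm from the base axis. Payload 3.1 kg.
Tool frame: the origin (TCP) lies midway between the tips of the shut fingers; the grasp point (between the pads) lies 19 mm behind it; z points along the fingers, y is the direction in which the jaws open and shut (so a half turn about z gives the same grasp; the last joint's range is limited). The gripper opens to 85 mm and grips with 20 to 120 N. Pads are 22 mm wide; open, the fingers measure 114 mm over their backs; the gripper's body (76 mm by 85 mm) begins 54 mm behind the grasp point. The pads swing forward as they close: fully open they stand 13 mm farther back than shut.
Start: joints at [-1.265, 0.311, 0.014, 1.512, -0.004, 1.319, -0.027], TCP at [187.43, 517.095, 231.304] pointing down, gripper open.
Joint ranges: [-2.7, 2.7], [-0.3, 1.91], [-1.27, 1.3], [0.12, 2.57], [-1.44, 4.58], [0.2, 2.03], [-3.05, 3.05]. Speed limits (rad/s): [2.79, 2.79, 3.14, 3.14, 3.14, 3.14, 3.14].

## Interface

Orientations are given as a unit quaternion [w, x, y, z].
In Python, from bench import robot gives the robot as it stands.
- The arm moves only by the shell command python3 -m creep 'ROWS'. ROWS is JSON, a list of rows, each an object of numbers: "tx", "ty", "tz": the shift along the tool's x, y, z in m; "wx", "wy", "wz": the turn, a rotation vector about the tool's x, y, z in rad; "hand": the opening, from 0 (shut) to 1 (fully open). In form: [{"tx": .., "ty": .., "tz": .., "wx": .., "wy": .., "wz": .., "hand": ..}, ...]. A call has 1 to 5 rows; each row is the pose to reach, as a shift and turn from the pose commanded when the call began, along the tool's axes at that moment; what a row does not reach only later rows make up. A row lasts 1/8 s, in which the tool goes at most 62.5 mm and 10.7 degrees, less where a joint would pass 70% of its speed; a pose out of reach is approached as far as the arm can. A call with a gripper value outside its range is refused whole. The fingers move at their own pace and stop on an object; the grip force is fixed at half the most. Time passes only in rows, so rows that repeat a pose let the fingers close. It gives the time, the measured TCP pose, the force and the opening at its end, in the units of the state.
- robot.observe(): the state, without advancing time (a new reading comes with each control period).
- robot.read_camera(name): name is "scene" or "top" or "wrist"; returns a dict with "image" (420x560x3 uint8, red, green, blue), "fx", "fy", "cx", "cy" (pixels), "D" ([k1, k2, p1, p2, k3] as OpenCV has them; the pictures are not rectified), "rvec" (rotation vector, rad) and "tvec" (3), from world to camera coordinates, as OpenCV has them. Camera axes: x right, y down, z forward; pixel columns grow to the right and rows downward; lengths in mm; the calibration is good to about 2 mm. A picture is of the moment at which its call begins. There is no depth.
- robot.hand_in(): hands the job in, once; it reports no verdict.
The state is a dict: "clock": time; "q": joint angles; "joint_velocities": joint speeds; "joint_torque": joint torques, N m; "eef_pos": TCP position; "eef_rot": TCP orientation; "force": force on the tool from outside, world axes, zero at the start; "torque": the same for the moment, N m; "width": opening from 0.0 (shut) to 1.0 (fully open).
Only numpy, scipy, OpenCV 4.12 (cv2) and the standard library are available. Lean on these libraries where they do the work, as an engineer would, in place of code of your own. Each camera call takes 0.05 s, during which the arm holds its last target.

## Working session

There is one attempt and no reset: what is moved stays moved. The work goes in short steps, Python scripts to look and compute and a shell command to move; the robot and the scene stay as the last step left them, time stands still between calls to the robot, and variables do not carry over. Pictures are saved under pics/ and viewed, and the job is handed in when it is done.

```bash
ls; mkdir -p pics
python3 - <<'E'
from bench import robot
import cv2
s=robot.observe(); print({k:s[k] for k in('clock','eef_pos','eef_rot','force','width')})
for n in("scene","top"):
    c=robot.read_camera(n); cv2.imwrite(f"pics/{n}0.png",c["image"][:,:,::-1]); print(n,{k:c[k] for k in c if k!="image"})
E
```

```text
pics
{'clock': 0.0, 'eef_pos': array([187.17971448, 516.39220956, 230.19911054]), 'eef_rot': array([-1.52459842e-04,  1.72963714e-01,  9.84927478e-01, -1.18038289e-03]), 'force': array([0.51795621, 0.42049072, 0.57659537]), 'width': 1.0012862741585766}
scene {'fx': 435.0088419284574, 'fy': 435.0088419284574, 'cx': 273.78630924516665, 'cy': 213.87156195267715, 'D': array([-0.02417818,  0.        ,  0.        ,  0.        ,  0.        ]), 'rvec': array([ 1.21641891,  2.51017278, -0.72772337]), 'tvec': array([ 329.04932194, -307.46685839, 1167.75369185])}
top {'fx': 389.43747159581136, 'fy': 389.43747159581136, 'cx': 280.7743319024175, 'cy': 204.10782072284297, 'D': array([-0.08887963,  0.        ,  0.        ,  0.        ,  0.        ]), 'rvec': array([ 2.15096188, -2.10693972,  0.20826884]), 'tvec': array([-21.09800683, 524.59452846, 781.21742596])}
```

View pics/scene0.png

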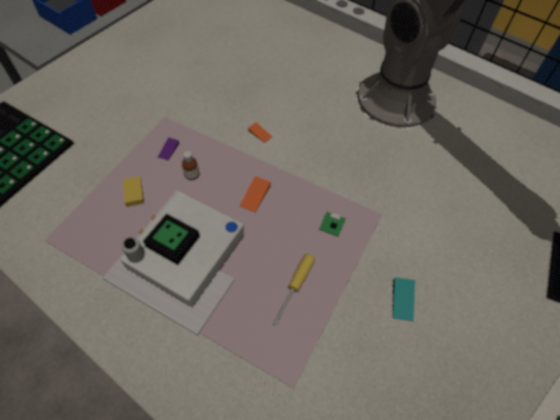

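View pics/top0.png

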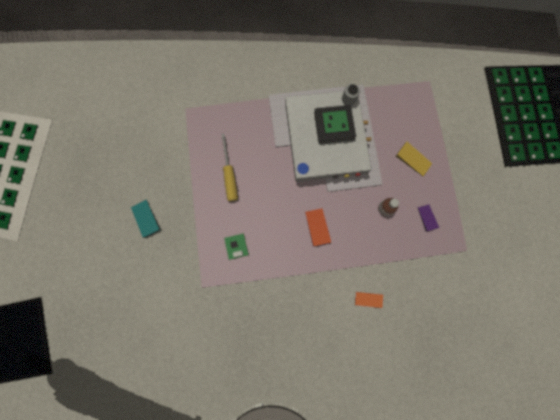

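The top view shows the orange wedge at about (318,227), the small orange decoy at (369,300), and the blue mark at (303,168). The bottle is at (389,207), the driver at (229,170) and the board at (236,246). Next I'll measure them.

```bash
cat > h.py <<'E'
import numpy as np, cv2
from bench import robot
def K(c): return np.array([[c["fx"],0,c["cx"]],[0,c["fy"],c["cy"]],[0,0,1.]])
def rays(c,px):
    px=np.asarray(px,float).reshape(-1,1,2)
    u=cv2.undistortPoints(px,K(c),c["D"]).reshape(-1,2)
    R,_=cv2.Rodrigues(c["rvec"]); d=np.c_[u,np.ones(len(u))]@R
    o=-R.T@np.asarray(c["tvec"]).ravel(); return o,d
def onz(c,px,z):
    o,d=rays(c,px); return o+d*((z-o[2])/d[:,2])[:,None]
def proj(c,P): return cv2.projectPoints(np.asarray(P,float).reshape(-1,1,3),c["rvec"],c["tvec"],K(c),c["D"])[0].reshape(-1,2)
def blobs(c,lo,hi,amin=60):
    hsv=cv2.cvtColor(c["image"],cv2.COLOR_RGB2HSV); m=cv2.inRange(hsv,np.array(lo),np.array(hi))
    cs,_=cv2.findContours(m,cv2.RETR_EXTERNAL,cv2.CHAIN_APPROX_NONE)
    return sorted([k for k in cs if cv2.contourArea(k)>amin],key=cv2.contourArea,reverse=True)
def cen(k):
    M=cv2.moments(k); return (M["m10"]/M["m00"],M["m01"]/M["m00"])
def tri(c1,p1,c2,p2):
    o1,d1=rays(c1,[p1]);o2,d2=rays(c2,[p2]);A=np.c_[d1[0],-d2[0]]
    t=np.linalg.lstsq(A,o2-o1,rcond=None)[0]; a=o1+t[0]*d1[0];b=o2+t[1]*d2[0]
    return (a+b)/2,np.linalg.norm(a-b)
E
python3 - <<'E'
from h import *
np.set_printoptions(precision=1,suppress=True)
C={n:robot.read_camera(n) for n in("scene","top")}
bl={}
for n,c in C.items():
    for nm,lo,hi in(("orange",(3,160,80),(14,255,255)),("blue",(108,140,60),(125,255,255)),("amber",(0,80,30),(15,200,140)),("yellow",(18,120,80),(32,255,255)),("green",(40,80,40),(85,255,255))):
        for k in blobs(c,lo,hi,25)[:4]:
            print(n,nm,cv2.contourArea(k),np.array(cen(k)),onz(c,[cen(k)],8)[0])
            bl.setdefault((n,nm),[]).append(k)
    k=bl[n,"orange"][0]
    r=cv2.minAreaRect(k); print(n,"wedge rect",r); print(onz(c,cv2.boxPoints(r),3)); print(onz(c,cv2.boxPoints(r),12))
    q=cv2.approxPolyDP(k,4,True).reshape(-1,2);print(q, onz(c,q,3))
print(tri(C["scene"],cen(bl["scene","blue"][0]),C["top"],cen(bl["top","blue"][0])))
for n in C: 
    for k in bl[n,"blue"][:2]: print(n,onz(C[n],[cen(k)],60))
im=C["top"]["image"][60:300,180:480,::-1]; cv2.imwrite("pics/topz.png",cv2.resize(im,None,fx=2.5,fy=2.5,interpolation=cv2.INTER_CUBIC))
im=C["scene"]["image"][110:340,60:320,::-1]; cv2.imwrite("pics/scz.png",cv2.resize(im,None,fx=2.5,fy=2.5,interpolation=cv2.INTER_CUBIC))
E
```

```text
scene orange 464.5 [255.1 193.7] [480.7 -95.5   8. ]
scene orange 154.5 [259.3 132. ] [ 328.1 -207.2    8. ]
scene blue 59.5 [55.5  5.7] [  309.7 -1059.8     8. ]
scene blue 51.5 [231.2 226.5] [579.6 -80.7   8. ]
scene amber 116.5 [189.3 164.6] [ 512.6 -270.5    8. ]
scene amber 44.5 [262.2 195.3] [474.  -80.1   8. ]
scene amber 40.5 [255.9 134.1] [ 338.8 -209.3    8. ]
scene amber 33.5 [109.6   9. ] [ 214.3 -909.7    8. ]
scene yellow 579.5 [524.3  27.6] [-535.5  156.9    8. ]
scene yellow 455.5 [537.3   7.4] [-673.7  150.3    8. ]
scene yellow 421.0 [132.6 191. ] [ 647.9 -317.2    8. ]
scene yellow 356.0 [301.5 271.8] [571.7 101.1   8. ]
scene green 594.5 [170.1 234.6] [ 675.7 -169.1    8. ]
scene green 268.5 [331.6 224.7] [440.8  86.3   8. ]
scene green 166.5 [ 20.3 169.5] [ 770.6 -570.9    8. ]
scene green 161.5 [ 36.9 155.6] [ 720.4 -576.3    8. ]
scene wedge rect ((255.1000213623047, 193.80001831054688), (16.099689483642578, 32.64659118652344), 26.56505012512207)
[[ 521.7 -103.8    3. ]
 [ 437.6 -130.6    3. ]
 [ 433.1  -91.2    3. ]
 [ 516.4  -66.5    3. ]]
[[ 526.   -99.6   1
[... 639 characters left out ...]
een 217.5 [535.2 150.8] [ 677.3 -624.7    8. ]
top green 212.0 [508.2 112.8] [ 772.8 -564.6    8. ]
top wedge rect ((317.7059020996094, 226.8235626220703), (33.46991729736328, 16.00735092163086), 75.96376037597656)
[[ 515.5  -67.3    3. ]
 [ 525.1 -102.3    3. ]
 [ 452.3 -120.5    3. ]
 [ 443.   -86.     3. ]]
[[ 514.   -66.7   12. ]
 [ 523.5 -101.3   12. ]
 [ 451.5 -119.2   12. ]
 [ 442.3  -85.1   12. ]]
[[321 210]
 [307 213]
 [314 244]
 [329 241]] [[ 522.  -101.4    3. ]
 [ 514.5  -69.9    3. ]
 [ 445.2  -85.9    3. ]
 [ 452.5 -119.3    3. ]]
(array([ 596.6, -100.2,  504.3]), np.float64(273.4290520664908))
scene [[ 348.5 -973.1   60. ]]
scene [[601.  -57.3  60. ]]
top [[602.7 -55.   60. ]]
```

View pics/topz.png

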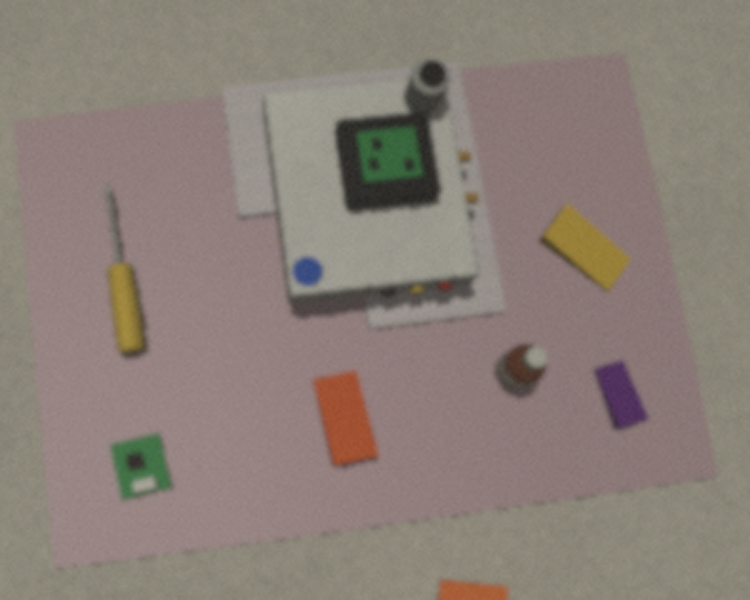

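View pics/scz.png

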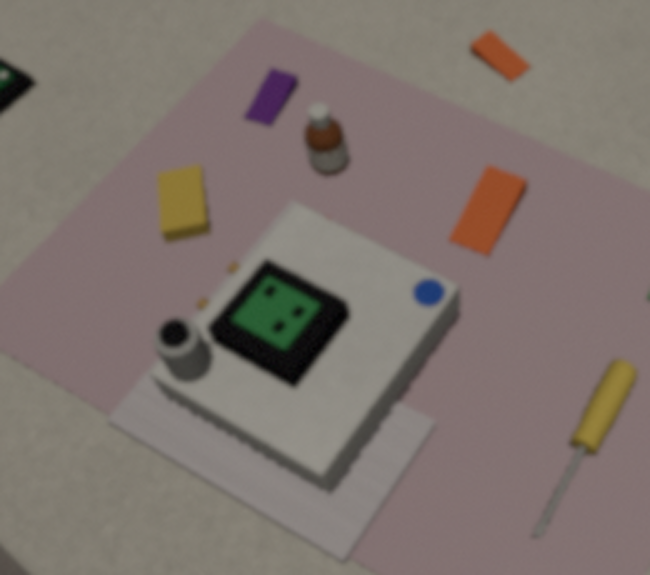

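The zoomed top view shows the wedge's thick, near end at crop (355,462) and its thin end at (337,375), facing the blue corner. The path between the wedge and the fixture is clear. Next I'll work out the fixture yaw, the push line and the tool-frame offsets.

```bash
cat >> h.py <<'E'
from scipy.spatial.transform import Rotation as Ro
def totool(target,heading=None):
    s=robot.observe(); q=s["eef_rot"]; R=Ro.from_quat([q[1],q[2],q[3],q[0]])
    d=R.inv().apply(np.asarray(target)-s["eef_pos"])/1000
    out=[d]
    if heading is not None: # tool -x or +x along heading (nearest), z down
        best=None
        for sgn in(1,-1):
            x=sgn*np.array([np.cos(heading),np.sin(heading),0]);z=np.array([0,0,-1.]);y=np.cross(z,x)
            w=(R.inv()*Ro.from_matrix(np.c_[x,y,z])).as_rotvec()
            if best is None or np.linalg.norm(w)<np.linalg.norm(best): best=w
        out.append(best)
    return out
E
python3 - <<'E'
from h import *
np.set_printoptions(precision=3,suppress=True)
c=robot.read_camera("top"); s=robot.read_camera("scene")
px=lambda a:np.array(a)/2.5+[180,60]
P=onz(c,px([(265,95),(290,296),(475,272)]),62); print(P)
d1=P[0]-P[1]; d2=P[1]-P[2]; print(np.linalg.norm(d1),np.linalg.norm(d2),np.degrees([np.arctan2(d1[1],d1[0]),np.arctan2(-d2[0],d2[1])]))
ps=lambda a:np.array(a)/2.5+[60,110]
P=onz(s,ps([(328,478),(460,290),(293,203)]),62); print(P)
d1=P[0]-P[1]; d2=P[1]-P[2]; print(np.linalg.norm(d1),np.linalg.norm(d2),np.degrees([np.arctan2(d1[1],d1[0]),np.arctan2(-d2[0],d2[1])]))
# plate corners
print(onz(c,px([(370,327),(503,310),(240,216),(225,88)]),10))
print(onz(s,[(231.2,226.5)],62),onz(c,[(302.4,167.9)],62))
print(robot.observe()["eef_pos"],totool([602,-56,100],np.radians(15)))
E
```

```text
[[ 762.836  -17.063   62.   ]
 [ 578.703  -41.396   62.   ]
 [ 603.859 -200.493   62.   ]]
185.7336104040019 161.07337836298416 [7.528 8.985]
[[ 766.186   -9.23    62.   ]
 [ 584.844  -37.122   62.   ]
 [ 607.16  -203.05    62.   ]]
183.47451969007972 167.42203829732043 [8.744 7.66 ]
[[ 564.988 -116.37    10.   ]
 [ 583.694 -238.158   10.   ]
 [ 666.945    3.051   10.   ]
 [ 794.415   20.128   10.   ]]
[[601.75  -56.466  62.   ]] [[602.158 -54.81   62.   ]]
[187.369 516.856 230.916] [array([-0.585, -0.397,  0.131]), array([-0.001, -0.   , -0.61 ])]
```

```bash
python3 -m creep '[{"tx":-0.585,"ty":-0.397,"tz":0.0,"wz":-0.61,"hand":0},{"tx":-0.585,"ty":-0.397,"tz":0.0,"wz":-0.61,"hand":0},{"tx":-0.585,"ty":-0.397,"tz":0.0,"wz":-0.61,"hand":0},{"tx":-0.585,"ty":-0.397,"tz":0.0,"wz":-0.61,"hand":0},{"tx":-0.585,"ty":-0.397,"tz":0.0,"wz":-0.61,"hand":0}]'
python3 - <<'E'
from h import *
print(robot.observe()["eef_pos"],totool([602,-56,100],np.radians(15)))
E
```

```text
[187.36932913 516.85578342 230.91642863] [array([-0.58501707, -0.39716861,  0.13127671]), array([-7.99450750e-04, -1.76241348e-04, -6.09536704e-01])]invalid input at $[0]: expected keys tx, ty, tz, wx, wy, wz, hand
```

All keys are required.

```bash
python3 -m creep '[{"tx":-0.585,"ty":-0.397,"tz":0.0,"wx":0,"wy":0,"wz":-0.61,"hand":0},{"tx":-0.585,"ty":-0.397,"tz":0.0,"wx":0,"wy":0,"wz":-0.61,"hand":0},{"tx":-0.585,"ty":-0.397,"tz":0.0,"wx":0,"wy":0,"wz":-0.61,"hand":0},{"tx":-0.585,"ty":-0.397,"tz":0.0,"wx":0,"wy":0,"wz":-0.61,"hand":0},{"tx":-0.585,"ty":-0.397,"tz":0.0,"wx":0,"wy":0,"wz":-0.61,"hand":0}]'
python3 - <<'E'
from h import *
print(robot.observe()["eef_pos"],totool([602,-56,100],np.radians(15)))
E
```

```text
clock: 0.92
eef_pos: [364.0, 274.1, 231.6]
eef_rot: [0.0, -0.131, 0.991, 0.0]
force: [1.4, -0.4, 0.7]
width: 0.004
[364.0080926  274.14005862 231.63123847] [array([-0.14377771, -0.3807582 ,  0.13156959]), array([0.00052643, 0.00096264, 0.00139667])]
```

```bash
python3 -m creep '[{"tx":-0.144,"ty":-0.381,"tz":0.1,"wx":0,"wy":0,"wz":0,"hand":0},{"tx":-0.144,"ty":-0.381,"tz":0.1,"wx":0,"wy":0,"wz":0,"hand":0},{"tx":-0.144,"ty":-0.381,"tz":0.1,"wx":0,"wy":0,"wz":0,"hand":0},{"tx":-0.144,"ty":-0.381,"tz":0.1,"wx":0,"wy":0,"wz":0,"hand":0},{"tx":-0.144,"ty":-0.381,"tz":0.1,"wx":0,"wy":0,"wz":0,"hand":0}]'
python3 - <<'E'
from h import *
print(robot.observe()["eef_pos"],totool([602,-56,100],np.radians(15)))
E
```

```text
clock: 1.55
eef_pos: [541.4, 28.1, 156.6]
eef_rot: [0.0, -0.131, 0.991, 0.0]
force: [2.0, 1.2, -0.6]
width: -0.0
[541.36380982  28.11231412 156.63514447] [array([-0.03663457, -0.09699712,  0.05664482]), array([0.00029113, 0.00103232, 0.00110504])]
```

```bash
python3 -m creep '[{"tx":-0.0366,"ty":-0.097,"tz":0.04,"wx":0,"wy":0,"wz":0,"hand":0},{"tx":-0.0366,"ty":-0.097,"tz":0.057,"wx":0,"wy":0,"wz":0,"hand":0},{"tx":-0.0366,"ty":-0.097,"tz":0.057,"wx":0,"wy":0,"wz":0,"hand":0},{"tx":-0.0366,"ty":-0.097,"tz":0.057,"wx":0,"wy":0,"wz":0,"hand":0}]'
python3 - <<'E'
from h import *
s=robot.observe();print(s["eef_pos"],s["force"],totool([602,-56,75],np.radians(15)))
for n in("scene","top","wrist"):
    c=robot.read_camera(n);cv2.imwrite(f"pics/{n}1.png",c["image"][:,:,::-1])
    if n!="top":print(n,proj(c,[[602,-56,62],s["eef_pos"]]))
E
```

```text
clock: 2.05
eef_pos: [600.6, -53.8, 99.7]
eef_rot: [-0.0, -0.131, 0.991, 0.001]
force: [0.4, 1.2, -0.4]
width: 0.0
[600.59274535 -53.79417742  99.72398844] [ 0.36352476  1.16635435 -0.43842653] [array([-0.00079472, -0.00252783,  0.02472044]), array([ 0.0013015 , -0.00035465,  0.00097219])]
scene [[231.29338722 226.70719819]
 [231.29130119 216.7795482 ]]
wrist [[272.98312495 243.24019223]
 [276.13938153 270.44217578]]
```

View pics/scene1.png

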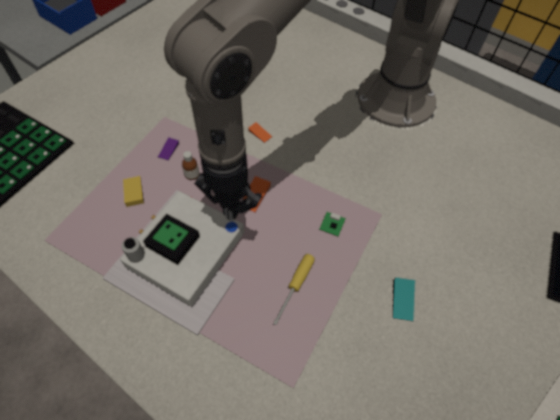

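View pics/wrist1.png

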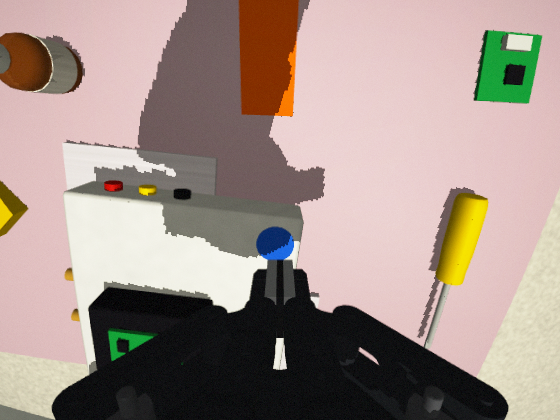

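The wrist view shows the mark at about (275,243), against a predicted (273,243), so the position agrees. The fingertips are above it. Next I descend gently.

```bash
python3 -m creep '[{"tx":-0.0008,"ty":-0.002,"tz":0.015,"wx":0,"wy":0,"wz":0,"hand":0},{"tx":-0.0008,"ty":-0.002,"tz":0.028,"wx":0,"wy":0,"wz":0,"hand":0},{"tx":-0.0008,"ty":-0.002,"tz":0.032,"wx":0,"wy":0,"wz":0,"hand":0},{"tx":-0.0008,"ty":-0.002,"tz":0.032,"wx":0,"wy":0,"wz":0,"hand":0}]'
python3 -m creep '[{"tx":0,"ty":0,"tz":0.001,"wx":0,"wy":0,"wz":0,"hand":0},{"tx":0,"ty":0,"tz":0.002,"wx":0,"wy":0,"wz":0,"hand":0}]'
python3 -m creep '[{"tx":0,"ty":0,"tz":0.001,"wx":0,"wy":0,"wz":0,"hand":0},{"tx":0,"ty":0,"tz":0.002,"wx":0,"wy":0,"wz":0,"hand":0}]'
```

```text
clock: 2.7
eef_pos: [601.5, -56.4, 67.1]
eef_rot: [-0.001, -0.131, 0.991, 0.0]
force: [-0.5, -0.4, 0.4]
width: -0.002
clock: 2.95
eef_pos: [602.4, -56.6, 66.3]
eef_rot: [0.0, -0.131, 0.991, -0.0]
force: [0.3, 0.2, -1.1]
width: -0.001
clock: 3.2
eef_pos: [602.1, -56.5, 63.9]
eef_rot: [0.0, -0.131, 0.991, -0.0]
force: [-0.6, 0.3, 0.8]
width: 0.003
```

```bash
python3 -m creep '[{"tx":0,"ty":0,"tz":0.001,"wx":0,"wy":0,"wz":0,"hand":0},{"tx":0,"ty":0,"tz":0.001,"wx":0,"wy":0,"wz":0,"hand":0}]'
python3 -m creep '[{"tx":0,"ty":0,"tz":0.001,"wx":0,"wy":0,"wz":0,"hand":0},{"tx":0,"ty":0,"tz":0.001,"wx":0,"wy":0,"wz":0,"hand":0}]'
python3 -m creep '[{"tx":0,"ty":0,"tz":0.001,"wx":0,"wy":0,"wz":0,"hand":0},{"tx":0,"ty":0,"tz":0.001,"wx":0,"wy":0,"wz":0,"hand":0}]'
```

```text
clock: 3.45
eef_pos: [602.0, -56.5, 62.8]
eef_rot: [-0.0, -0.131, 0.991, 0.0]
force: [0.1, -0.2, -0.6]
width: -0.002
clock: 3.7
eef_pos: [602.0, -56.5, 61.8]
eef_rot: [-0.0, -0.131, 0.991, 0.0]
force: [-0.1, -0.8, -0.1]
width: -0.0
clock: 3.95
eef_pos: [602.0, -56.5, 60.8]
eef_rot: [-0.0, -0.131, 0.991, 0.0]
force: [-0.7, -0.9, -0.4]
width: -0.001
```

```bash
python3 -m creep '[{"tx":0,"ty":0,"tz":0.001,"wx":0,"wy":0,"wz":0,"hand":0},{"tx":0,"ty":0,"tz":0.001,"wx":0,"wy":0,"wz":0,"hand":0}]'
python3 -m creep '[{"tx":0,"ty":0,"tz":0.001,"wx":0,"wy":0,"wz":0,"hand":0},{"tx":0,"ty":0,"tz":0.001,"wx":0,"wy":0,"wz":0,"hand":0}]'
```

```text
clock: 4.2
eef_pos: [602.0, -56.5, 60.6]
eef_rot: [0.0, -0.131, 0.991, 0.0]
force: [-2.0, 0.3, 4.8]
width: 0.001
clock: 4.45
eef_pos: [601.9, -56.3, 60.1]
eef_rot: [-0.0, -0.131, 0.991, 0.0]
force: [-3.8, 0.5, 8.5]
width: 0.001
```

```bash
python3 -m creep '[{"tx":0,"ty":0,"tz":0.001,"wx":0,"wy":0,"wz":0,"hand":0},{"tx":0,"ty":0,"tz":0.001,"wx":0,"wy":0,"wz":0,"hand":0}]'
python3 -m creep '[{"tx":0,"ty":0,"tz":0.001,"wx":0,"wy":0,"wz":0,"hand":0},{"tx":0,"ty":0,"tz":0.001,"wx":0,"wy":0,"wz":0,"hand":0}]'
```

```text
clock: 4.7
eef_pos: [601.6, -56.1, 59.2]
eef_rot: [-0.0, -0.131, 0.991, 0.001]
force: [-4.9, 1.1, 8.7]
width: -0.001
clock: 4.95
eef_pos: [601.2, -55.8, 58.2]
eef_rot: [-0.001, -0.131, 0.991, 0.001]
force: [-4.8, 1.4, 10.6]
width: -0.002
```

```bash
python3 -m creep '[{"tx":0,"ty":0,"tz":0.001,"wx":0,"wy":0,"wz":0,"hand":0},{"tx":0,"ty":0,"tz":0.001,"wx":0,"wy":0,"wz":0,"hand":0}]'
python3 -m creep '[{"tx":0,"ty":0,"tz":0.001,"wx":0,"wy":0,"wz":0,"hand":0},{"tx":0,"ty":0,"tz":0.001,"wx":0,"wy":0,"wz":0,"hand":0}]'
python3 - <<'E'
from h import *
c=robot.read_camera("scene");cv2.imwrite("pics/sc2.png",c["image"][:,:,::-1])
E
```

```text
clock: 5.2
eef_pos: [600.8, -55.4, 57.1]
eef_rot: [-0.001, -0.131, 0.991, 0.001]
force: [-6.2, 2.4, 10.5]
width: -0.0
clock: 5.45
eef_pos: [600.4, -55.0, 56.0]
eef_rot: [-0.002, -0.131, 0.991, 0.002]
force: [-6.9, 2.9, 11.2]
width: -0.001
```

```bash
python3 -m creep '[{"tx":0.0015,"ty":0.0015,"tz":0.001,"wx":0,"wy":0,"wz":0,"hand":0},{"tx":0.0015,"ty":0.0015,"tz":0.001,"wx":0,"wy":0,"wz":0,"hand":0}]'
python3 -m creep '[{"tx":0,"ty":0,"tz":0.001,"wx":0,"wy":0,"wz":0,"hand":0},{"tx":0,"ty":0,"tz":0.001,"wx":0,"wy":0,"wz":0,"hand":0}]'
```

```text
clock: 5.75
eef_pos: [600.2, -54.8, 55.7]
eef_rot: [0.0, -0.131, 0.991, 0.001]
force: [-3.9, 1.4, 10.8]
width: -0.0
clock: 6.0
eef_pos: [600.2, -54.9, 55.5]
eef_rot: [0.0, -0.131, 0.991, 0.001]
force: [-6.3, 2.5, 13.7]
width: -0.001
```

The corner dipped about 5 mm and bottomed out, so the gap is about 5 mm. I'll release slowly.

```bash
python3 -m creep '[{"tx":-0.0005,"ty":-0.0005,"tz":-0.002,"wx":0,"wy":0,"wz":0,"hand":0},{"tx":-0.001,"ty":-0.001,"tz":-0.004,"wx":0,"wy":0,"wz":0,"hand":0},{"tx":-0.0015,"ty":-0.0015,"tz":-0.006,"wx":0,"wy":0,"wz":0,"hand":0},{"tx":-0.0015,"ty":-0.0015,"tz":-0.008,"wx":0,"wy":0,"wz":0,"hand":0},{"tx":-0.0015,"ty":-0.0015,"tz":-0.010,"wx":0,"wy":0,"wz":0,"hand":0}]'
python3 -m creep '[{"tx":0,"ty":0,"tz":-0.005,"wx":0,"wy":0,"wz":0,"hand":0},{"tx":0,"ty":0,"tz":-0.035,"wx":0,"wy":0,"wz":0,"hand":0},{"tx":0,"ty":0,"tz":-0.035,"wx":0,"wy":0,"wz":0,"hand":0}]'
python3 - <<'E'
from h import *
np.set_printoptions(precision=3,suppress=True)
s=robot.observe();print(s["eef_pos"],s["force"])
c=robot.read_camera("wrist");cv2.imwrite("pics/wr2.png",c["image"][:,:,::-1])
k=blobs(c,(3,160,60),(16,255,255),500)[0]
q=cv2.approxPolyDP(k,6,True).reshape(-1,2);print(q,onz(c,q,3))
k=blobs(c,(105,140,40),(125,255,255),200)[0];print(cen(k),onz(c,[cen(k)],60.7),robot.observe()["clock"])
E
```

```text
clock: 6.62
eef_pos: [602.0, -56.5, 62.6]
eef_rot: [-0.0, -0.131, 0.991, 0.0]
force: [-0.3, -0.9, 0.0]
width: 0.003
clock: 7.0
eef_pos: [604.3, -57.0, 100.4]
eef_rot: [0.003, -0.131, 0.991, -0.001]
force: [-0.3, -0.1, -0.4]
width: 0.004
[604.308 -57.    100.444] [-0.273 -0.085 -0.39 ]
[[246   0]
 [248 110]
 [299 112]
 [305   0]] [[ 454.636 -120.994    3.   ]
 [ 527.345 -102.223    3.   ]
 [ 518.566  -63.626    3.   ]
 [ 443.887  -80.632    3.   ]]
(282.3266080358682, 241.44559406794275) [[602.607 -54.675  60.7  ]] 7.05
```

View pics/wr2.png

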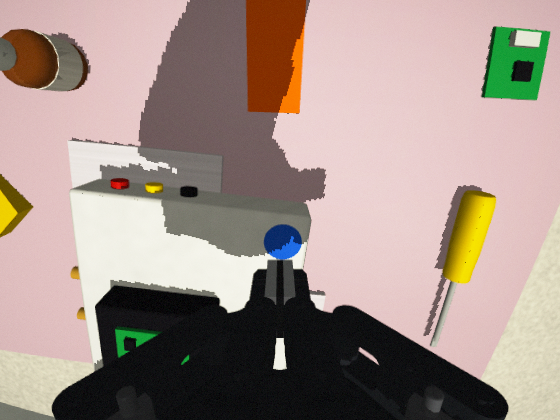

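The wrist view shows the wedge's thin edge from (248,110) to (299,112), at yaw about 13°, and the mark at (282,241). After release the mark is back at (602.6,-54.7). I'll move behind the wedge's thick end.

Run:
```python
from h import *
print(totool([418,-113,100],np.radians(17.3)))
```

```text
[array([ 0.19332638, -0.00636941, -0.00154102]), array([-0.00098962,  0.00265212, -0.03972844])]
```

```bash
python3 -m creep '[{"tx":0.193,"ty":-0.0064,"tz":0,"wx":0,"wy":0,"wz":-0.04,"hand":0},{"tx":0.193,"ty":-0.0064,"tz":0,"wx":0,"wy":0,"wz":-0.04,"hand":0},{"tx":0.193,"ty":-0.0064,"tz":0,"wx":0,"wy":0,"wz":-0.04,"hand":0},{"tx":0.193,"ty":-0.0064,"tz":0,"wx":0,"wy":0,"wz":-0.04,"hand":0},{"tx":0.193,"ty":-0.0064,"tz":0,"wx":0,"wy":0,"wz":-0.04,"hand":0}]'
python3 - <<'E'
from h import *
print(totool([418,-113,9.5],np.radians(17.3)))
for n in("top","wrist"):
    c=robot.read_camera(n);cv2.imwrite(f"pics/{n}3.png",c["image"][:,:,::-1])
E
```

```text
clock: 7.68
eef_pos: [417.3, -112.6, 97.7]
eef_rot: [0.0, -0.15, 0.989, 0.0]
force: [1.0, 0.1, 0.3]
width: 0.0
[array([-0.000457  , -0.00057794,  0.08821758]), array([ 0.00019977,  0.0006441 , -0.00022089])]
```

View pics/wrist3.png

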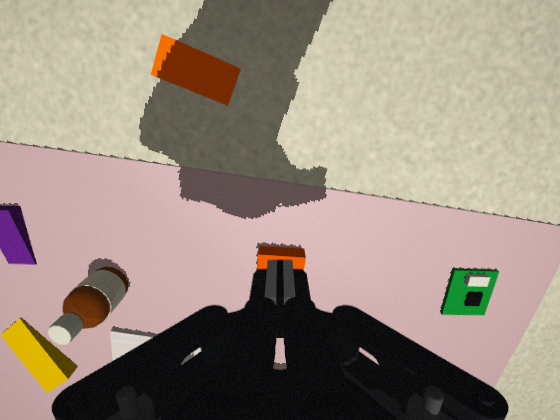

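View pics/top3.png

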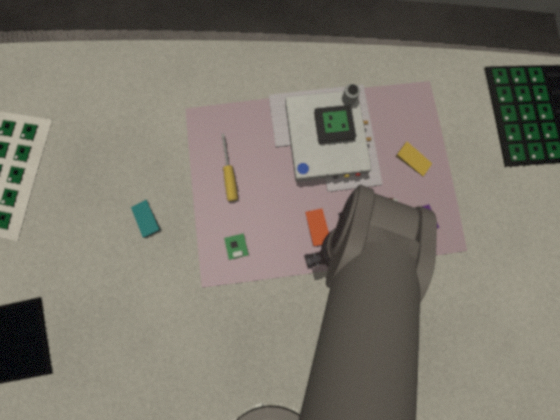

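In the wrist view the upright thick end shows at rows 246-257, cols 259-304, just ahead of the fingers. I'll check its position.

Run:
```python
from h import *
np.set_printoptions(precision=1,suppress=True)
c=robot.read_camera("wrist"); im=c["image"]
print(onz(c,[(259,244.5),(304.5,248)],3),onz(c,[(257.5,257),(304.5,259)],21))
print(-Ro.from_rotvec(c["rvec"]).inv().apply(c["tvec"]))
print(robot.observe()["eef_pos"],robot.observe()["force"])
cv2.imwrite("pics/w4.png",cv2.resize(im[225:285,240:325,::-1],None,fx=8,fy=8,interpolation=cv2.INTER_NEAREST))
```

```text
[[ 450.1 -121.     3. ]
 [ 441.2  -81.2    3. ]] [[ 453.1 -120.2   21. ]
 [ 443.1  -82.1   21. ]]
[ 339.9 -136.2  239.2]
[ 419.2 -112.3   98.1] [ 0.6 -0.  -0.5]
```

View pics/w4.png

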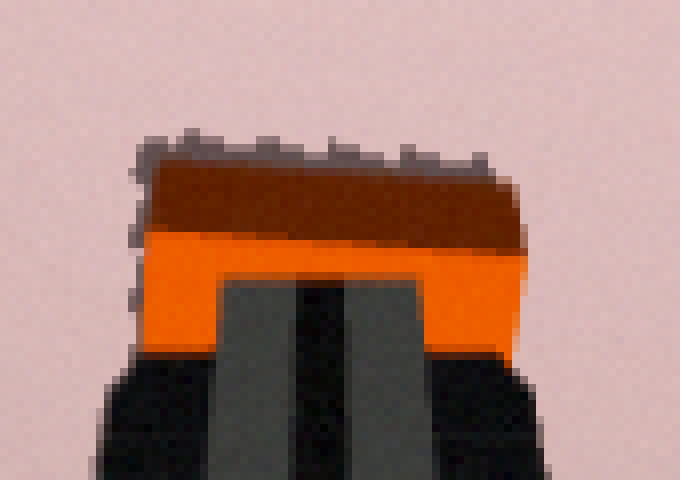

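```bash
python3 -m creep '[{"tx":0,"ty":0,"tz":0.05,"wx":0,"wy":0,"wz":0,"hand":0},{"tx":0,"ty":0,"tz":0.075,"wx":0,"wy":0,"wz":0,"hand":0},{"tx":0,"ty":0,"tz":0.086,"wx":0,"wy":0,"wz":0,"hand":0},{"tx":0,"ty":0,"tz":0.088,"wx":0,"wy":0,"wz":0,"hand":0},{"tx":0,"ty":0,"tz":0.088,"wx":0,"wy":0,"wz":0,"hand":0}]'
python3 -m creep '[{"tx":-0.005,"ty":0,"tz":0.001,"wx":0,"wy":0,"wz":0,"hand":0},{"tx":-0.010,"ty":0,"tz":0.001,"wx":0,"wy":0,"wz":0,"hand":0},{"tx":-0.015,"ty":0,"tz":0.001,"wx":0,"wy":0,"wz":0,"hand":0}]'
```

```text
clock: 8.45
eef_pos: [418.6, -112.9, 10.6]
eef_rot: [0.001, -0.151, 0.989, -0.0]
force: [0.8, 0.7, -0.2]
width: -0.002
clock: 8.82
eef_pos: [432.4, -108.1, 9.3]
eef_rot: [0.001, -0.151, 0.989, -0.0]
force: [-1.1, -0.2, -0.2]
width: 0.002
```

```bash
python3 -m creep '[{"tx":-0.004,"ty":0,"tz":0,"wx":0,"wy":0,"wz":0,"hand":0},{"tx":-0.008,"ty":0,"tz":0,"wx":0,"wy":0,"wz":0,"hand":0},{"tx":-0.012,"ty":0,"tz":0,"wx":0,"wy":0,"wz":0,"hand":0},{"tx":-0.016,"ty":0,"tz":0,"wx":0,"wy":0,"wz":0,"hand":0},{"tx":-0.020,"ty":0,"tz":0,"wx":0,"wy":0,"wz":0,"hand":0}]'
python3 -m creep '[{"tx":-0.004,"ty":0,"tz":0,"wx":0,"wy":0,"wz":0,"hand":0},{"tx":-0.008,"ty":0,"tz":0,"wx":0,"wy":0,"wz":0,"hand":0},{"tx":-0.012,"ty":0,"tz":0,"wx":0,"wy":0,"wz":0,"hand":0},{"tx":-0.016,"ty":0,"tz":0,"wx":0,"wy":0,"wz":0,"hand":0},{"tx":-0.020,"ty":0,"tz":0,"wx":0,"wy":0,"wz":0,"hand":0}]'
python3 - <<'E'
from h import *
for n in("scene","wrist"):
    c=robot.read_camera(n);cv2.imwrite(f"pics/{n}5.png",c["image"][:,:,::-1])
    if n=="scene":cv2.imwrite("pics/sz5.png",cv2.resize(c["image"][140:300,140:340,::-1],None,fx=3.5,fy=3.5,interpolation=cv2.INTER_CUBIC))
E
```

```text
clock: 9.45
eef_pos: [451.1, -102.1, 8.8]
eef_rot: [0.0, -0.151, 0.989, 0.0]
force: [0.2, -1.2, 0.9]
width: -0.001
clock: 10.07
eef_pos: [470.1, -96.2, 8.9]
eef_rot: [0.0, -0.151, 0.989, 0.0]
force: [0.1, -0.8, -1.0]
width: -0.002
```

View pics/sz5.png

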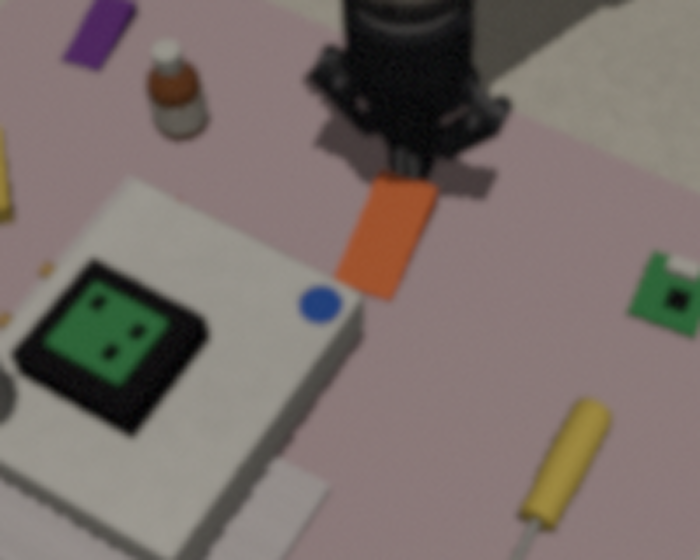

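View pics/wrist5.png

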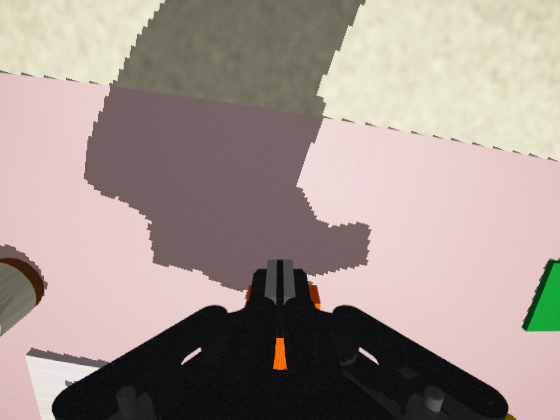

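The scene zoom shows the wedge sliding, with its thin edge from zoom (338,280) to (390,300), heading for the corner below the mark at (320,303).

```bash
cat > w.py <<'E'
from h import *
np.set_printoptions(precision=1,suppress=True)
c=robot.read_camera("scene")
k=blobs(c,(2,130,70),(15,255,255),60)[0]
F=np.array([602.5,-55])
r=cv2.minAreaRect(k); q=cv2.boxPoints(r); print(q)
# thin/thick corners: sort by x world
W=onz(c,q,5)[:, :2]; W=W[np.argsort(W[:,0])]
thin=onz(c,q,5); thk=onz(c,q,21)
i=np.argsort(thin[:,0]); near=i[:2]; far=i[2:]
print("thick mid",thk[near].mean(0),"thin mid",thin[far].mean(0)); v=(thin[far].mean(0)-thk[near].mean(0))[:2]
print("yaw",np.degrees(np.arctan2(v[1],v[0])),"len",np.linalg.norm(v)); v/=np.linalg.norm(v)
d=F-thin[far].mean(0)[:2]; print("foot ahead of thin edge",d@v,"foot left of axis",-d[0]*v[1]+d[1]*v[0])
s=robot.observe();print(s["eef_pos"],s["force"])
E
python3 w.py
```

```text
[[235.2 219.6]
 [248.3 186. ]
 [265.4 192.7]
 [252.3 226.3]]
thick mid [475.9 -93.9  21. ] thin mid [554.5 -66.8   5. ]
yaw 18.98640481094399 len 83.07901319599824
foot ahead of thin edge 49.27263444174325 foot left of axis -4.441058871875354
[470.4 -96.2   9. ] [0.3 0.  0.6]
```

```bash
python3 -m creep '[{"tx":-0.004,"ty":0,"tz":0,"wx":0,"wy":0,"wz":0,"hand":0},{"tx":-0.008,"ty":0,"tz":0,"wx":0,"wy":0,"wz":0,"hand":0},{"tx":-0.012,"ty":0,"tz":0,"wx":0,"wy":0,"wz":0,"hand":0},{"tx":-0.016,"ty":0,"tz":0,"wx":0,"wy":0,"wz":0,"hand":0},{"tx":-0.020,"ty":0,"tz":0,"wx":0,"wy":0,"wz":0,"hand":0}]'
python3 -m creep '[{"tx":-0.003,"ty":0,"tz":0,"wx":0,"wy":0,"wz":0,"hand":0},{"tx":-0.006,"ty":0,"tz":0,"wx":0,"wy":0,"wz":0,"hand":0},{"tx":-0.009,"ty":0,"tz":0,"wx":0,"wy":0,"wz":0,"hand":0},{"tx":-0.012,"ty":0,"tz":0,"wx":0,"wy":0,"wz":0,"hand":0},{"tx":-0.015,"ty":0,"tz":0,"wx":0,"wy":0,"wz":0,"hand":0}]'
python3 w.py
python3 - <<'E'
from h import *
c=robot.read_camera("scene")
cv2.imwrite("pics/sz6.png",cv2.resize(c["image"][140:300,140:340,::-1],None,fx=3.5,fy=3.5,interpolation=cv2.INTER_CUBIC))
E
```

```text
clock: 10.85
eef_pos: [489.0, -90.4, 8.8]
eef_rot: [-0.0, -0.151, 0.989, 0.0]
force: [-1.7, 0.4, 0.4]
width: -0.001
clock: 11.48
eef_pos: [503.4, -85.9, 8.9]
eef_rot: [0.0, -0.151, 0.989, 0.0]
force: [-1.3, 0.0, 1.4]
width: 0.0
[[228.5 231. ]
 [243.2 197.8]
 [259.7 205.1]
 [245.  238.3]]
thick mid [508.6 -82.5  21. ] thin mid [586.3 -59.6   5. ]
yaw 16.38794152325376 len 81.00636573255296
foot ahead of thin edge 16.815200588574736 foot left of axis -0.10874631070394258
[504.1 -85.7   8.9] [ 0.7 -0.  -0.7]
```

View pics/sz6.png

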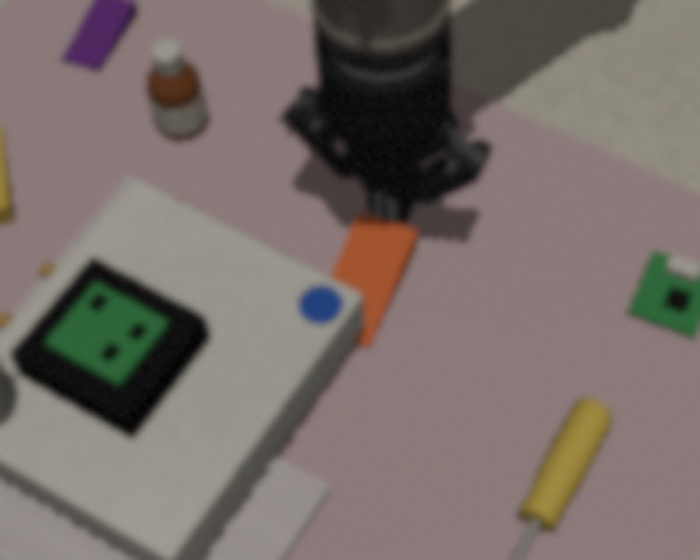

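```bash
python3 -m creep '[{"tx":-0.003,"ty":0,"tz":0,"wx":0,"wy":0,"wz":0,"hand":0},{"tx":-0.006,"ty":0,"tz":0,"wx":0,"wy":0,"wz":0,"hand":0},{"tx":-0.009,"ty":0,"tz":0,"wx":0,"wy":0,"wz":0,"hand":0},{"tx":-0.012,"ty":0,"tz":0,"wx":0,"wy":0,"wz":0,"hand":0},{"tx":-0.014,"ty":0,"tz":0,"wx":0,"wy":0,"wz":0,"hand":0}]'
python3 -m creep '[{"tx":-0.001,"ty":0,"tz":0,"wx":0,"wy":0,"wz":0,"hand":0},{"tx":-0.002,"ty":0,"tz":0,"wx":0,"wy":0,"wz":0,"hand":0}]'
python3 -m creep '[{"tx":-0.001,"ty":0,"tz":0,"wx":0,"wy":0,"wz":0,"hand":0},{"tx":-0.002,"ty":0,"tz":0,"wx":0,"wy":0,"wz":0,"hand":0}]'
```

```text
clock: 12.2
eef_pos: [516.9, -81.7, 8.9]
eef_rot: [0.0, -0.151, 0.989, -0.0]
force: [-1.5, 0.1, 1.7]
width: 0.004
clock: 12.45
eef_pos: [518.3, -81.3, 8.9]
eef_rot: [-0.0, -0.15, 0.989, 0.0]
force: [-1.6, -0.7, 1.0]
width: -0.002
clock: 12.7
eef_pos: [520.6, -80.5, 8.9]
eef_rot: [0.0, -0.151, 0.989, 0.0]
force: [-0.0, -0.2, -0.4]
width: 0.001
```

```bash
for i in 1; do :; done
python3 -m creep '[{"tx":-0.0005,"ty":0,"tz":0,"wx":0,"wy":0,"wz":0,"hand":0},{"tx":-0.001,"ty":0,"tz":0,"wx":0,"wy":0,"wz":0,"hand":0}]'
python3 -m creep '[{"tx":-0.0005,"ty":0,"tz":0,"wx":0,"wy":0,"wz":0,"hand":0},{"tx":-0.001,"ty":0,"tz":0,"wx":0,"wy":0,"wz":0,"hand":0}]'
python3 w.py
```

```text
clock: 12.95
eef_pos: [521.3, -80.3, 8.9]
eef_rot: [-0.0, -0.151, 0.989, 0.0]
force: [-0.4, 0.8, 1.0]
width: 0.003
clock: 13.2
eef_pos: [522.4, -80.0, 8.9]
eef_rot: [0.0, -0.151, 0.989, 0.0]
force: [-0.8, -0.2, -0.2]
width: -0.001
[[226.7 240.9]
 [238.5 205.5]
 [256.2 211.4]
 [244.4 246.8]]
thick mid [528.5 -77.7  21. ] thin mid [604.8 -46.9   5. ]
yaw 21.92787138280217 len 82.34191922644007
foot ahead of thin edge -5.189934397877485 foot left of axis -6.609078664894794
[522.5 -79.9   8.9] [-0.8 -0.4  0.2]
```

```bash
python3 -m creep '[{"tx":-0.0005,"ty":0,"tz":0,"wx":0,"wy":0,"wz":0,"hand":0},{"tx":-0.001,"ty":0,"tz":0,"wx":0,"wy":0,"wz":0,"hand":0}]'
python3 -m creep '[{"tx":-0.0005,"ty":0,"tz":0,"wx":0,"wy":0,"wz":0,"hand":0},{"tx":-0.001,"ty":0,"tz":0,"wx":0,"wy":0,"wz":0,"hand":0}]'
```

```text
clock: 13.5
eef_pos: [523.3, -79.7, 8.9]
eef_rot: [0.0, -0.151, 0.989, 0.0]
force: [0.2, -0.3, -0.2]
width: 0.001
clock: 13.75
eef_pos: [524.0, -79.5, 8.9]
eef_rot: [-0.0, -0.151, 0.989, 0.0]
force: [-1.7, 0.7, 1.2]
width: -0.003
```

```bash
python3 -m creep '[{"tx":-0.0005,"ty":0,"tz":0,"wx":0,"wy":0,"wz":0,"hand":0},{"tx":-0.001,"ty":0,"tz":0,"wx":0,"wy":0,"wz":0,"hand":0}]'
```

```text
clock: 14.0
eef_pos: [524.4, -79.4, 8.8]
eef_rot: [-0.001, -0.15, 0.989, 0.0]
force: [-4.2, -1.4, 3.2]
width: 0.006
```

```bash
python3 -m creep '[{"tx":0,"ty":0,"tz":0,"wx":0,"wy":0,"wz":0,"hand":0}]'; python3 -m creep '[{"tx":-0.0004,"ty":0,"tz":0,"wx":0,"wy":0,"wz":0,"hand":0},{"tx":-0.0004,"ty":0,"tz":0,"wx":0,"wy":0,"wz":0,"hand":0}]'
```

```text
clock: 14.12
eef_pos: [524.4, -79.4, 8.8]
eef_rot: [-0.001, -0.15, 0.989, 0.0]
force: [-4.0, -1.5, 2.5]
width: -0.002
clock: 14.38
eef_pos: [524.7, -79.3, 8.8]
eef_rot: [-0.001, -0.15, 0.989, 0.0]
force: [-5.4, -1.2, 4.4]
width: -0.001
```

It's snug: a firm reaction of about 5.5 N. I'll back off and check.

```bash
python3 -m creep '[{"tx":0.002,"ty":0,"tz":0,"wx":0,"wy":0,"wz":0,"hand":0},{"tx":0.015,"ty":0,"tz":0,"wx":0,"wy":0,"wz":0,"hand":0},{"tx":0.030,"ty":0,"tz":-0.04,"wx":0,"wy":0,"wz":0,"hand":0},{"tx":0.030,"ty":0,"tz":-0.1,"wx":0,"wy":0,"wz":0,"hand":0},{"tx":0.030,"ty":0,"tz":-0.1,"wx":0,"wy":0,"wz":0,"hand":0}]'
python3 w.py
python3 - <<'E'
from h import *
c=robot.read_camera("scene")
cv2.imwrite("pics/sz7.png",cv2.resize(c["image"][140:300,140:340,::-1],None,fx=3.5,fy=3.5,interpolation=cv2.INTER_CUBIC))
k=blobs(c,(105,140,40),(125,255,255),30);print([cen(x) for x in k])
print(totool([602.5,-55,95],np.radians(17.3)))
E
```

```text
clock: 15.0
eef_pos: [501.5, -88.9, 114.0]
eef_rot: [0.007, -0.15, 0.989, -0.001]
force: [0.4, 0.5, -0.5]
width: -0.001
[[224.2 239.7]
 [239.  207.1]
 [255.5 214.6]
 [240.6 247.2]]
thick mid [533.4 -73.9  21. ] thin mid [608.2 -52.7   5. ]
yaw 15.778849004657909 len 77.82410399697724
foot ahead of thin edge -6.150458005048085 foot left of axis -0.6383215219229692
[499.2 -88.2 111.4] [ 0.  -0.3 -0.5]
[(68.1309578898658, 14.571648927965448), (544.1881720430108, 70.10573476702508), (555.0452674897119, 79.53086419753086), (231.13861386138615, 226.5214521452145)]
[array([-1.09906997e-01, -2.94837022e-05,  1.49158794e-02]), array([-0.00040819,  0.00298569,  0.0005797 ])]
```

View pics/sz7.png

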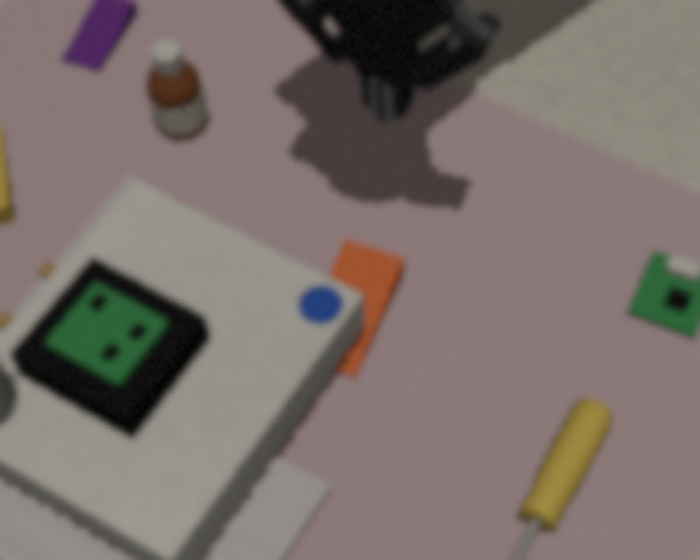

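The wedge sits under the corner and the mark is still at (231.1,226.5) in the scene image, so the fixture hasn't moved. Now the proof press.

```bash
python3 -m creep '[{"tx":-0.05,"ty":0,"tz":0.0,"wx":0,"wy":0,"wz":0,"hand":0},{"tx":-0.109,"ty":0,"tz":0.016,"wx":0,"wy":0,"wz":0,"hand":0},{"tx":-0.109,"ty":0,"tz":0.035,"wx":0,"wy":0,"wz":0,"hand":0},{"tx":-0.109,"ty":0,"tz":0.044,"wx":0,"wy":0,"wz":0,"hand":0},{"tx":-0.109,"ty":0,"tz":0.044,"wx":0,"wy":0,"wz":0,"hand":0}]'
```

```text
clock: 15.72
eef_pos: [599.3, -55.8, 63.4]
eef_rot: [-0.002, -0.15, 0.989, 0.0]
force: [-0.4, -0.4, -0.0]
width: -0.004
```

```bash
python3 -c "
from h import *
print(totool([602.3,-55.7,62.5]))"
```

```text
[array([-0.00292602, -0.00075351,  0.00090102])]
```

```bash
python3 -m creep '[{"tx":-0.0015,"ty":-0.0005,"tz":-0.001,"wx":0,"wy":0,"wz":0,"hand":0},{"tx":-0.0015,"ty":-0.0005,"tz":-0.001,"wx":0,"wy":0,"wz":0,"hand":0}]'
python3 -m creep '[{"tx":0,"ty":0,"tz":0.001,"wx":0,"wy":0,"wz":0,"hand":0},{"tx":0,"ty":0,"tz":0.001,"wx":0,"wy":0,"wz":0,"hand":0}]'
```

```text
clock: 15.98
eef_pos: [603.1, -55.9, 67.1]
eef_rot: [0.001, -0.15, 0.989, -0.0]
force: [0.1, 0.1, -0.1]
width: -0.002
clock: 16.23
eef_pos: [602.5, -55.5, 65.1]
eef_rot: [0.0, -0.151, 0.989, 0.0]
force: [0.0, -0.1, 0.1]
width: 0.004
```

```bash
python3 -m creep '[{"tx":0,"ty":0,"tz":0.0015,"wx":0,"wy":0,"wz":0,"hand":0},{"tx":0,"ty":0,"tz":0.003,"wx":0,"wy":0,"wz":0,"hand":0},{"tx":0,"ty":0,"tz":0.003,"wx":0,"wy":0,"wz":0,"hand":0}]'
python3 -m creep '[{"tx":0,"ty":0,"tz":0.001,"wx":0,"wy":0,"wz":0,"hand":0},{"tx":0,"ty":0,"tz":0.002,"wx":0,"wy":0,"wz":0,"hand":0}]'
```

```text
clock: 16.6
eef_pos: [602.3, -55.4, 61.6]
eef_rot: [-0.0, -0.151, 0.989, 0.0]
force: [-0.4, -0.8, -0.0]
width: -0.006
clock: 16.85
eef_pos: [602.6, -55.5, 60.6]
eef_rot: [0.0, -0.151, 0.989, 0.0]
force: [-2.7, 0.1, 7.2]
width: 0.005
```

```bash
python3 -m creep '[{"tx":0,"ty":0,"tz":0.0005,"wx":0,"wy":0,"wz":0,"hand":0},{"tx":0,"ty":0,"tz":0.001,"wx":0,"wy":0,"wz":0,"hand":0}]'
```

```text
clock: 17.1
eef_pos: [602.6, -55.5, 60.6]
eef_rot: [0.0, -0.151, 0.989, 0.0]
force: [-2.6, 0.8, 8.9]
width: 0.0
```

```bash
python3 -m creep '[{"tx":0,"ty":0,"tz":0.0006,"wx":0,"wy":0,"wz":0,"hand":0},{"tx":0,"ty":0,"tz":0.0006,"wx":0,"wy":0,"wz":0,"hand":0}]'
```

```text
clock: 17.35
eef_pos: [602.6, -55.5, 60.5]
eef_rot: [0.0, -0.151, 0.989, 0.0]
force: [-4.2, 1.1, 10.5]
width: -0.002
```

```bash
python3 -m creep '[{"tx":0,"ty":0,"tz":0.0006,"wx":0,"wy":0,"wz":0,"hand":0},{"tx":0,"ty":0,"tz":0.0006,"wx":0,"wy":0,"wz":0,"hand":0}]'
python3 -m creep '[{"tx":0,"ty":0,"tz":0,"wx":0,"wy":0,"wz":0,"hand":0},{"tx":0,"ty":0,"tz":0,"wx":0,"wy":0,"wz":0,"hand":0},{"tx":0,"ty":0,"tz":0,"wx":0,"wy":0,"wz":0,"hand":0}]'
```

```text
clock: 17.6
eef_pos: [602.6, -55.5, 60.4]
eef_rot: [0.0, -0.151, 0.989, 0.0]
force: [-4.7, 0.8, 13.3]
width: -0.001
clock: 17.98
eef_pos: [602.6, -55.4, 60.4]
eef_rot: [0.0, -0.151, 0.989, 0.0]
force: [-4.2, 1.6, 12.8]
width: -0.002
```

It holds at about 13 N with z at 60.4, so the corner doesn't give. I'll keep holding for over 1 s.

```bash
python3 -m creep '[{"tx":0,"ty":0,"tz":0,"wx":0,"wy":0,"wz":0,"hand":0},{"tx":0,"ty":0,"tz":0,"wx":0,"wy":0,"wz":0,"hand":0},{"tx":0,"ty":0,"tz":0,"wx":0,"wy":0,"wz":0,"hand":0},{"tx":0,"ty":0,"tz":0,"wx":0,"wy":0,"wz":0,"hand":0},{"tx":0,"ty":0,"tz":0,"wx":0,"wy":0,"wz":0,"hand":0}]'
python3 -m creep '[{"tx":0,"ty":0,"tz":0,"wx":0,"wy":0,"wz":0,"hand":0},{"tx":0,"ty":0,"tz":0,"wx":0,"wy":0,"wz":0,"hand":0},{"tx":0,"ty":0,"tz":0,"wx":0,"wy":0,"wz":0,"hand":0}]'
python3 -m creep '[{"tx":0,"ty":0,"tz":-0.001,"wx":0,"wy":0,"wz":0,"hand":0},{"tx":0,"ty":0,"tz":-0.003,"wx":0,"wy":0,"wz":0,"hand":0},{"tx":0,"ty":0,"tz":-0.01,"wx":0,"wy":0,"wz":0,"hand":0},{"tx":0.0,"ty":0,"tz":-0.05,"wx":0,"wy":0,"wz":0,"hand":0},{"tx":0.05,"ty":0,"tz":-0.09,"wx":0,"wy":0,"wz":0,"hand":0}]'
python3 -m creep '[{"tx":0.06,"ty":0,"tz":-0.03,"wx":0,"wy":0,"wz":0,"hand":0},{"tx":0.12,"ty":0,"tz":-0.03,"wx":0,"wy":0,"wz":0,"hand":0},{"tx":0.12,"ty":0,"tz":-0.03,"wx":0,"wy":0,"wz":0,"hand":0},{"tx":0.12,"ty":0,"tz":-0.03,"wx":0,"wy":0,"wz":0,"hand":0}]'
python3 w.py
python3 - <<'E'
from h import *
c=robot.read_camera("scene")
cv2.imwrite("pics/sz8.png",cv2.resize(c["image"][140:300,140:340,::-1],None,fx=3.5,fy=3.5,interpolation=cv2.INTER_CUBIC))
print([cen(x) for x in blobs(c,(105,140,40),(125,255,255),30)])
c=robot.read_camera("wrist");cv2.imwrite("pics/wr8.png",c["image"][:,:,::-1])
c=robot.read_camera("top");cv2.imwrite("pics/top8.png",c["image"][:,:,::-1])
E
```

```text
clock: 18.6
eef_pos: [602.6, -55.5, 60.4]
eef_rot: [0.0, -0.151, 0.989, 0.0]
force: [-5.5, 0.9, 12.9]
width: -0.001
clock: 18.98
eef_pos: [602.6, -55.4, 60.4]
eef_rot: [0.0, -0.151, 0.989, 0.0]
force: [-4.8, 0.1, 13.4]
width: -0.001
clock: 19.6
eef_pos: [558.3, -68.1, 147.3]
eef_rot: [0.001, -0.153, 0.988, -0.0]
force: [-0.3, -1.0, 0.9]
width: 0.005
clock: 20.1
eef_pos: [442.1, -105.6, 177.2]
eef_rot: [0.001, -0.15, 0.989, 0.0]
force: [0.0, 0.5, 0.1]
width: 0.003
[[224.2 239.7]
 [239.  207.1]
 [255.5 214.6]
 [240.6 247.2]]
thick mid [533.4 -73.9  21. ] thin mid [608.2 -52.7   5. ]
yaw 15.778849004657909 len 77.82410399697724
foot ahead of thin edge -6.150458005048085 foot left of axis -0.6383215219229692
[ 442.9 -105.3  177.2] [1.4 0.1 0.6]
[(68.1407475772958, 14.54653130287648), (543.8375796178344, 69.91295116772822), (231.17666666666665, 226.5)]
```

View pics/sz8.png

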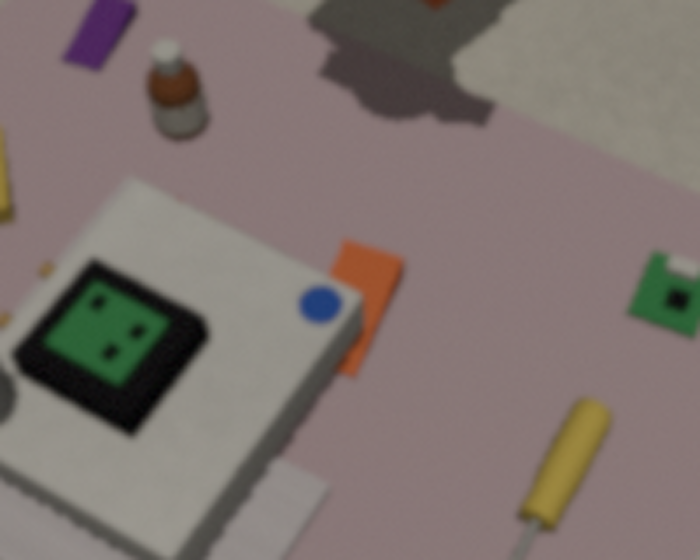

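View pics/top8.png

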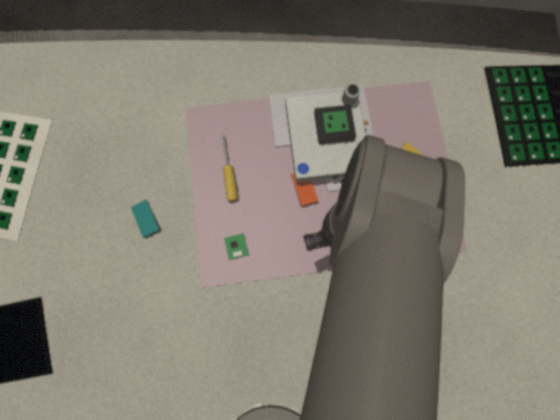

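The scene view shows the wedge under the blue corner, with the mark at (231.2,226.5) and nothing else moved. The arm is clear, so I'm handing in.

```bash
python3 -c "
from bench import robot
print(robot.hand_in())"
```

```text
the job is handed in; nothing more can be done
None
```

The wedge is snug under the loose foot, and the blue-marked corner no longer gives. I handed the job in at about 20 s of the allowed 72 s.

- **First press:** the corner dipped about 5 mm, from z 60.6 to 55.5 mm. Steady movement needed about 9–11 N, more than the 5–7 N given. I went on until the foot bottomed out at about 14 N, with up to about 7 N of sideways friction at the fingertip. After release, the mark was back in place in the pictures.
- **Wedge:** I pushed it along the mat, thin end first, turning it from about 13° to 16° to line it up with the foot. I stopped when the resistance rose to about 5.5 N. The last view puts the thin edge about 6 mm past the foot's centre and the foot within 1 mm of the wedge's axis. The view is partly hidden by the fixture, so these are rough.
- **Proof press:** I held about 13 N for about 1.4 s. Height stayed at 60.4–60.6 mm, so the corner gave about 0.2 mm, against 5 mm before.
- **Last pictures:** the mark and wedge sat exactly where they were before the proof press. The bottle, screwdriver and green board looked untouched, and the arm was clear.

I judged the fixture level only from the press height and the mark's position, both unchanged. I did not measure its tilt separately.

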